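# Turn the bearing cap over and fit it on the shaft

## Robot

A 6-joint arm with a two-finger parallel gripper is mounted at the origin on the work surface. World frame = base frame: x ahead of the robot, y to its left, z up, the work surface at z = 0. Lengths are in mm, angles in degrees, forces in N, time in s.
With the tool pointing down it reaches from about 400 to 825 mm from the base axis. Payload 7 kg.
Tool frame: the origin (TCP) lies at the very end of the fingers, on their centre line; the grasp point (between the pads) lies 19 mm behind it; z points along the fingers, y is the line along which they close (so a half turn about z gives the same grasp; the last joint's range is limited). The gripper opens to 85 mm and grips with 20 to 120 N. Pads are 22 mm wide; open, the fingers measure 114 mm over their backs; the gripper's body (76 mm by 85 mm) begins 54 mm behind the grasp point. The pads swing forward as they close: fully open they stand 13 mm farther back than shut.
Start: joints at [82.225, 20.546, 0.682, 0, -70.136, -16.507], TCP at [277.584, 615.258, 194.002] pointing down, gripper open.
Joint ranges: [-176.03, 176.03], [-82.01, 121.73], [-58.28, 71.71], [-173.87, 95.51], [-174.79, -0.11], [-173.66, 173.66]. Speed limits (degrees/s): [136.94, 136.94, 172.46, 180, 180, 180].

## Interface

Orientations are given as [roll, pitch, yaw] about the fixed x, y, z axes, in that order (R = Rz(yaw) Ry(pitch) Rx(roll)).
In Python, from workcell import movep, move_l, set_joints, grip, dwell, inverse_kinematics, grab_frame, camera_model, MotionError, sign_off, get_time_s, get_joint_positions, get_dq, get_effort, get_tool_pos, get_tool_rot, get_ft_force, get_wrist_torque, get_gripper_width, get_grasp_force gives the robot as it stands. Calls block until the motion is done:
- movep(position, orientation): joint-space move of the TCP to a pose.
- move_l(position, rot=None, rate=150): straight line of the TCP; rot=None keeps the orientation; rate is the mean speed in mm/s.
- set_joints(angles): joint-space move.
- grip(opening, effort=None): opening from 0.0 (shut) to 1.0 (fully open); effort is the grip in N (None keeps the last); returns when the fingers have stopped.
- dwell(seconds).
- inverse_kinematics(position, orientation): joint angles nearest the present ones, or None.
- grab_frame(name): name is "scene" or "top" or "wrist"; returns (picture, depth): 420x560x3 uint8, red, green, blue; 420x560 float32, mm along the optical axis (not along the pixel's ray), 0 where there is no reading.
- camera_model(name): a dict with "camera_matrix" (3x3 intrinsics, pixels), "R" (3x3) and "t" (3): a world point X has camera coordinates R X + t; the wrist camera has in their place "T_tool_cam" (4x4, takes a point from camera to tool coordinates, whose origin is the TCP and whose axes are the flange's). Camera axes: x right, y down, z forward; pixel columns grow to the right and rows downward; lengths in mm; the calibration is good to about 2 mm. A picture is of the moment at which its call begins: read the wrist's pose just before it. camera_model takes no time and is no camera call.
A pose or a line that the arm cannot do raises MotionError and nothing moves.
- sign_off(): hands the job in; it is judged then, once.
Readings, each from a call of its own:
- get_time_s(): time.
- get_joint_positions(): joint angles.
- get_dq(): joint speeds.
- get_effort(): joint torques, N m.
- get_tool_pos(): TCP position.
- get_tool_rot(): TCP orientation.
- get_ft_force(): force on the tool from outside, world axes, zero at the start.
- get_wrist_torque(): the same for the moment, N m.
- get_gripper_width(): opening from 0.0 (shut) to 1.0 (fully open).
- get_grasp_force(): force on a finger pad.
Only numpy, scipy, OpenCV 4.12 (cv2) and the standard library are available. Lean on these libraries where they do the work, as an engineer would, in place of code of your own. Each camera call takes 0.05 s, during which the arm holds its last target. There are 200 camera calls.

## Task

The shaft on the bench is missing the cap of its bearing at the free end (away from the pulley): it is the larger of the two loose caps, lying upside down with its half-round bore facing up. Turn it over by standing it on its side on the bench, letting go and taking it again, then lay it gently over the shaft, bore down and the right way round, so that it rests fully down on the block with its ends and sides flush, like the cap already fitted next to it. Leave the other loose things on the bench where they are.

Things in the scene. Friction and masses are not known exactly. Their poses are not given: they have to be found in the camera images.
- cap_center (a point): Centre of the loose bearing cap to fit: a plain cast-aluminium block 60 (x) by 44 (y) by 40 (z) mm, 0.2 to 0.35 kg. z points out of its plain top face, so down at the start, when it lies with its bored (parting) face up, centre 20 mm above the bench. Ends (x = +-30 mm) and sides (y = +-22 mm) are flat; it stands steadily on a side.
- cap_bore (a point): Mid-length of the same cap's bore axis, in its parting face, 20 mm from the centre along -z and 6 mm along -x. The half-round, brass-lined bore of radius 13 mm runs along y right through. It is off centre: the foot on the -x side is 11 mm wide, on the +x side 23 mm, so the cap fits flush only one way round. Same axes as cap_center.
- seat (a point): Where the cap's centre must come, its x, y, z along this point's: 20 mm above the flat top of the open bearing block (top 61 mm above the bench, 60 mm in x by 44 mm in y; feet 96 mm long in x, 24 mm high with bolts). z up, y along the shaft towards the pulley. Fixed to the bench with block, shaft and pulley.
- shaft_end (a point): Centre of the free end of the fixed steel shaft, 23 mm thick, 61 mm above the bench (level with the block's top), 12 mm beyond the open block's side. The shaft runs from here along +y, 6 mm to the -x side of the block's middle.
- fitted_cap (a point): Centre of the like cap already bolted on the next block, 130 mm along +y from the seat (bolt heads reach 107 mm above the bench). A pulley of radius 45 mm spans 42 to 70 mm beyond it along +y.
- small_cap_center (a point): Centre of the smaller loose cap, 46 by 30 by 28 mm, lying bore down on the bench; not to be used. It and the larger cap may have swapped places.
- screwdriver_grip (a point): Grip of a screwdriver lying on the bench (its x axis runs to the tip).
- wrench_grip (a point): Grip of a wrench lying on the bench (its x axis runs to the head).
- jar_center (a point): Centre of a glass jar, 56 mm across and 75 mm high.
- brush_grip (a point): Grip of a hand brush lying on the bench (its x axis runs to the bristles).
- hammer_grip (a point): Grip of a hammer lying on the bench (its x axis runs to the head).
Things that resemble listed ones, but are neither listed nor needed, are in the scene too. What is shaped like the part that bears cap_center but red is not meant.

How it is judged:
By the outcome, as a careful person would: the job done as asked, in the order asked, and still so for the second after the job is handed in, with the robot touching nothing.
It also fails if it takes over 72 s, if anything falls off the work surface, if the arm or the gripper's body presses on something with over 40 N, if the wrist force passes 120 N, or if a joint passes its speed limit or range.

## Working session

There is one attempt and no reset: what is moved stays moved. The work goes in short steps, each a Python script; the robot and the scene stay as the last script left them, time stands still between calls to the robot, and variables do not carry over. Pictures are saved under pics/ and viewed, at most 10 in all, crops included, and the job is handed in when it is done.

```bash
ls; mkdir -p pics
python3 - <<'E'
from workcell import *
import cv2,numpy as np
np.set_printoptions(precision=2,suppress=True)
for n in ("top","scene"):
    p,d=grab_frame(n); cv2.imwrite(f"pics/{n}0.png",p[:,:,::-1]); np.save(f"{n}0.npy",d)
    print(n,camera_model(n))
print(camera_model("wrist"),get_tool_pos(),get_tool_rot(),get_time_s())
E
```

```text
pics
top {'camera_matrix': array([[490.66,   0.  , 281.68],
       [  0.  , 490.66, 214.19],
       [  0.  ,   0.  ,   1.  ]]), 'R': array([[ 0.02, -1.  , -0.  ],
       [-0.98, -0.02, -0.18],
       [ 0.18,  0.01, -0.98]]), 't': array([ -59.59,  535.63, 1111.23])}
scene {'camera_matrix': array([[518.24,   0.  , 282.27],
       [  0.  , 518.24, 206.92],
       [  0.  ,   0.  ,   1.  ]]), 'R': array([[-0.25,  0.97, -0.  ],
       [ 0.75,  0.19, -0.63],
       [-0.61, -0.16, -0.77]]), 't': array([ 158.44, -355.98, 1568.16])}
{'camera_matrix': array([[368.89,   0.  , 286.24],
       [  0.  , 368.89, 207.7 ],
       [  0.  ,   0.  ,   1.  ]]), 'T_tool_cam': array([[   0.  ,   -0.96,   -0.29,   71.61],
       [   1.  ,    0.  ,    0.  ,   -0.75],
       [  -0.  ,   -0.29,    0.96, -180.54],
       [   0.  ,    0.  ,    0.  ,    1.  ]])} [277.41 614.83 193.14] [179.91  -0.01 -24.28] 0.1
```

View pics/top0.png

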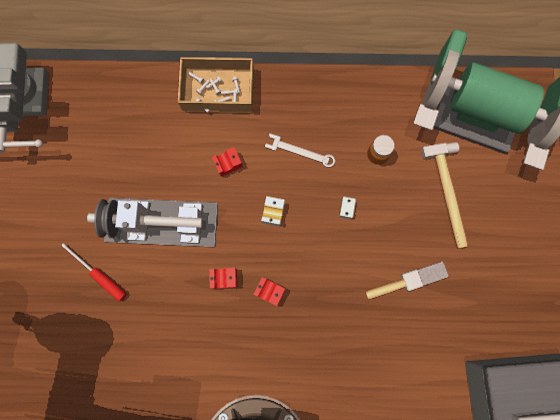

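View pics/scene0.png

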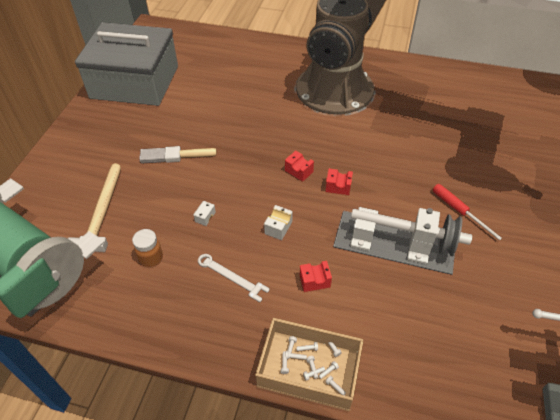

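The top view shows these candidates for the cap:
- The bare-aluminium cap with its brass bore facing up, at (273,211). It matches the description.
- The smaller cap, bore down, at (348,208).
- Red lookalikes at (228,161), (223,279) and (269,291).

The open block is at (188,222), with the shaft's free end at about (200,222). The pulley is on the left, towards +y. I choose (273,211) and will check it close up with the wrist camera.

```bash
cat > h.py <<'E'
from workcell import *
import cv2,numpy as np
from scipy.spatial.transform import Rotation as Ro
np.set_printoptions(precision=1,suppress=True)
def cam(n):
    m=camera_model(n);K=m["camera_matrix"]
    if n=="wrist":
        Rt=Ro.from_euler("xyz",get_tool_rot(),degrees=True).as_matrix();p=np.array(get_tool_pos());T=m["T_tool_cam"]
        return K,Rt@T[:3,:3],Rt@T[:3,3]+p      # cam->world, centre
    return K,m["R"].T,-m["R"].T@m["t"]
def snap(n,name=None):
    c=cam(n);p,d=grab_frame(n)
    if name: cv2.imwrite(f"pics/{name}.png",p[:,:,::-1]);np.savez(f"{name}.npz",p=p,d=d,K=c[0],R=c[1],C=c[2])
    return p,d,c
def onplane(uv,c,z):
    K,R,C=c;uv=np.atleast_2d(uv).astype(float)
    r=(R@np.linalg.inv(K)@np.c_[uv,np.ones(len(uv))].T).T
    return C+r*((z-C[2])/r[:,2])[:,None]
def cloud(d,c):
    K,R,C=c;v,u=np.mgrid[:d.shape[0],:d.shape[1]]
    q=np.stack([(u-K[0,2])/K[0,0]*d,(v-K[1,2])/K[1,1]*d,d],-1)
    return q@R.T+C
E
python3 - <<'E'
from h import *
c=cam("top")
for n,uv,z in (("cap",(273,211),40),("small",(348,208),28),("block",(188,222),61),("end",(200,222),72),("red1",(228,161),40),("red2",(223,279),40),("red3",(269,291),40)):
    print(n,onplane(uv,c,z)[0])
cap=onplane((273,211),c,40)[0]; b=onplane((188,222),c,61)[0]
m=(cap+b)/2
for yaw in (-90,0,90,180):
    print(yaw,inverse_kinematics([m[0],m[1],230],[180,0,yaw]))
    for p,n in ((cap,"cap"),(b,"block")):
      for t in (-45,45):
        R=Ro.from_euler("xyz",[180+t,0,0],degrees=True) if yaw in(90,-90) else None
        # tool: y axis along world x ; tilt about world x
        if R is None: continue
        R0=Ro.from_euler("xyz",[180,0,yaw],degrees=True)
        e=(Ro.from_euler("x",t,degrees=True)*R0).as_euler("xyz",degrees=True)
        z=(R0.as_matrix())
        print(n,t,inverse_kinematics([p[0],p[1],30 if n=="cap" else 85],e))
E
```

```text
cap [545.4 -29.3  40. ]
small [ 558.1 -209.5   28. ]
block [512.  167.7  61. ]
end [510.7 137.8  72. ]
red1 [667.1  82.5  40. ]
red2 [382.6  83.5  40. ]
red3 [356.9 -24.   40. ]
-90 [ 28.5   5.8 -13.9   0.  -70.2 -28.5]
cap -45 [ 39.8  31.2 -38.5  39.  -59.6 -72. ]
cap 45 [-17.8  32.8  -4.  -44.1 -75.5  38. ]
block -45 [ 56.7  33.  -20.6  23.5 -77.3 -70.5]
block 45 [ -0.1  20.9 -13.7 -50.5 -66.3  26.1]
0 [ 28.5   5.8 -13.9   0.  -70.2  61.5]
90 [ 28.5   5.8 -13.9   0.  -70.2 151.5]
cap -45 [ 39.8  31.2 -38.5  39.  -59.6 108. ]
cap 45 [ -17.8   32.8   -4.   -44.1  -75.5 -142. ]
block -45 [ 56.7  33.  -20.6  23.5 -77.3 109.5]
block 45 [  -0.1   20.9  -13.7  -50.5  -66.3 -153.9]
180 [  28.5    5.8  -13.9   -0.   -70.2 -118.5]
```

Run:
```python
from h import *
movep([512,130,230],[180,0,-90]); snap("wrist","wblock")
movep([545,-50,180],[180,0,-90]); p,d,c=snap("wrist","wcap")
print(get_time_s(), get_tool_rot())
a=cv2.imread("pics/wblock.png");b=cv2.imread("pics/wcap.png")
cv2.imwrite("pics/w1.png",np.hstack([a[60:360,100:480],b[60:360,100:480]]))
```

```text
2.9333 [-180.    0.  -90.]
```

View pics/w1.png

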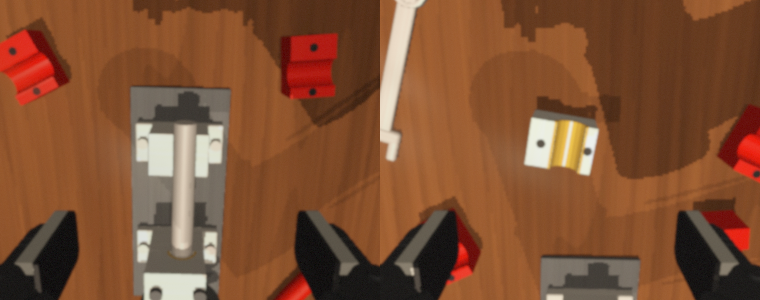

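The close crop confirms the choice. The aluminium cap at crop (562,143) has its brass bore up, with the wide foot on the left (+x) and the narrow foot on the right. The open block is at crop (178,148), with the shaft's free end at (185,125) and the fitted cap at the bottom (+y). The cap is turned so that two +90° turns about its own x axis will bring it to the seat the right way round.

```bash
cat >> h.py <<'E'
def load(name):
    f=np.load(name+".npz");return f["p"],f["d"],(f["K"],f["R"],f["C"])
def rect(p,d,c,z,ctr,r,dz=4,extra=None):
    X=cloud(d,c);hsv=cv2.cvtColor(np.ascontiguousarray(p),cv2.COLOR_RGB2HSV)
    m=(abs(X[...,2]-z)<dz)&(np.hypot(X[...,0]-ctr[0],X[...,1]-ctr[1])<r)&(d>0)&(hsv[...,1]<70)
    if extra is not None: m&=extra(X)
    v,u=np.nonzero(m);P=onplane(np.c_[u,v],c,z)[:,:2]
    q=cv2.minAreaRect(P.astype(np.float32));(cx,cy),(w,h),a=q
    if w<h: w,h,a=h,w,a+90
    a=(a+90)%180-90
    return np.array([cx,cy]),np.array([w,h]),a,np.median(X[m][:,2]),P
E
python3 - <<'E'
from h import *
p,d,c=load("wcap")
for dz in (3,5): print("cap",*rect(p,d,c,40,(545,-29),50,dz)[:4],sep=" ")
p,d,c=load("wblock");X=cloud(d,c)
for k in ((512,168),):
  s=lambda X: (abs(X[...,0]-506)>15)
  for dz in (3,5):
    r=rect(p,d,c,61,k,42,dz,s);print("block",*r[:4])
    P=r[4]; 
    print(np.percentile(P,[0,1,50,99,100],axis=0))
m=(X[...,2]>69)&(X[...,2]<75)&(abs(X[...,0]-508)<25)&(X[...,1]>115)&(X[...,1]<260)
S=X[m]; print("shaft z",np.percentile(S[:,2],[5,50,95,99]),"ymin",S[:,1].min(),np.polyfit(S[:,1],S[:,0],1), len(S))
print("shaft x at y=168",np.polyval(np.polyfit(S[:,1],S[:,0],1),168))
# fitted cap top z=101
m=(abs(X[...,2]-101)<4)&(abs(X[...,0]-508)<60)&(X[...,1]>240);print("fitted",len(X[m]),X[m].min(0),X[m].max(0)) if m.any() else None
E
```

```text
cap [548.9 -27.7] [60.1 45. ] -10.052688598632812 40.60735923423465
cap [548.9 -27.8] [60.1 45.3] -10.029220581054688 40.596846648716564
block [518.5 166. ] [59.8 56.9] -0.0023956298828125 61.62076992682444
[[488.5 137.6]
 [489.2 148.6]
 [535.  169.1]
 [548.2 192.3]
 [548.4 194.5]]
block [518.5 173.2] [73.3 59.8] 89.99760437011719 61.64266193948728
[[488.5 136.6]
 [489.2 147.5]
 [534.7 169. ]
 [548.1 195.6]
 [548.4 209.8]]
shaft z [69.4 72.  73.6 74.2] ymin 136.98171703389437 [  0.  508.7] 1954
shaft x at y=168 512.851430368964
fitted 2265 [492.1 277.6  97. ] [552.1 344.9 105. ]
```

Run:
```python
from h import *
p,d,c=load("wblock");X=cloud(d,c)
hsv=cv2.cvtColor(p,cv2.COLOR_RGB2HSV)
m=(abs(X[...,2]-61.6)<4)&(X[...,0]>528)&(X[...,0]<560)&(X[...,1]>140)&(X[...,1]<205)
v,u=np.nonzero(m);P=onplane(np.c_[u,v],c,61)[:,:2]
(q,wh,a)=cv2.minAreaRect(P.astype(np.float32));print("widefoot",np.array(q),np.array(wh),a,P.min(0),P.max(0))
print(P[:,1][P[:,0]<533].min(),P[:,1][P[:,0]>544].min(),P[:,1][P[:,0]<533].max(),P[:,1][P[:,0]>544].max())
# edge fits: per row far x edge; per col y edges
ys=np.unique(v); e=np.array([onplane((u[v==r].min()-.5,r),c,61)[0,:2] for r in ys])
print("x edge fit",np.polyfit(e[:,1]-170,e[:,0],1), len(ys))
us=np.unique(u); lo=np.array([onplane((k,v[u==k].min()-.5),c,61)[0,:2] for k in us]);hi=np.array([onplane((k,v[u==k].max()+.5),c,61)[0,:2] for k in us])
for e in(lo,hi): print("y edge",np.polyfit(e[:,0]-530,e[:,1],1),np.median(e[:,1]))
# shaft ridge: mid of shaft pixels per row using z>66
for r in range(0,420,14):
    s=np.nonzero((X[r,:,2]>65)&(X[r,:,2]<77)&(abs(X[r,:,0]-511)<22))[0]
    if len(s)>6: print(r,len(s),onplane(((s.min()+s.max())/2,r),c,71)[0,:2])
```

```text
widefoot [538.2 170. ] [44.8 20.4] 89.91207885742188 [528.  147.6] [548.4 192.4]
148.5499913514617 147.5714008661206 192.34059768675627 191.29010041008166
x edge fit [ -0.  548.3] 44
y edge [ -0.3 151.4] 148.05434993160105
y edge [ -0.5 195. ] 192.87763736069485
196 22 [512.6 148.9]
210 22 [512.6 162.8]
224 21 [513.  177.1]
238 21 [514.  191.7]
252 21 [514.  206.6]
266 20 [514.5 221.8]
280 20 [514.6 237.5]
294 20 [515.1 253.5]
308 20 [515.6 269.9]
```

```bash
cat >> h.py <<'E'
R0=Ro.from_euler("xyz",[180,0,-90],degrees=True)
def tool(center,psi,t,ahead,up=0):
    """TCP `ahead` mm along the tool axis beyond `center`; tool y along part x (yaw psi), tilted t about it."""
    R=Ro.from_euler("z",psi,degrees=True)*Ro.from_euler("x",t,degrees=True)*R0
    return np.array(center,float)+R.as_matrix()[:,2]*ahead+[0,0,up],R.as_euler("xyz",degrees=True)
def st(s=""): print(s,"t",round(get_time_s(),1),"tcp",np.array(get_tool_pos()),"F",np.array(get_ft_force()),"w",round(get_gripper_width(),3),"g",round(get_grasp_force(),1))
def down(n,step,lim,rate=20):
    f0=np.array(get_ft_force())
    for i in range(n):
        p=np.array(get_tool_pos()) if i==0 else p
        p=p+[0,0,-step];move_l(list(p),None,rate)
        if get_ft_force()[2]-f0[2]>lim: return i
    return -1
E
python3 - <<'E'
from h import *
C=[548.9,-27.8,20]
chk=[(C,-10,-45,0),(C,-10,-45,130),([545,0,22],0,0,170),([545,0,22],0,45,60),([545,0,22],0,45,0),([545,0,22],0,-45,0),([545,0,22],0,-45,120),([518.6,170.3,81],-1.4,45,100),([518.6,170.3,81],-1.4,45,0)]
for k in chk: print(inverse_kinematics(*tool(*k[:3],14,k[3])))
grip(1.0,70)
movep(*tool(C,-10,-45,-90)); st("above")
P,o=tool(C,-10,-45,14); move_l(list(P),None,120); st("at")
grip(0.3,70); st("gripped")
move_l(list(P+[0,0,40]),None,100); st("lifted")
E
```

```text
[ 37.   35.7 -31.4  32.7 -63.2 -72.7]
[ 37.5  26.2 -25.9  29.4 -76.3 -64.7]
[ 20.6   9.  -17.2   0.  -63.8 -20.6]
[-14.4  28.1  -5.  -44.9 -76.1  33.4]
[-14.7  33.   -6.4 -46.  -71.9  38.2]
[ 41.5  33.3 -37.6  38.2 -59.  -73.4]
[ 42.4  24.1 -32.   33.5 -71.3 -64.2]
[  2.   13.9 -10.4 -48.4 -70.8  15.6]
[  0.9  21.9 -14.2 -51.9 -63.9  26. ]
above t 4.0 tcp [559.8  35.7  83.2] F [ 0.7 -0.9  0.3] w 0.996 g 0.0
at t 5.1 tcp [547.8 -37.1  10.6] F [0.5 0.2 0.4] w 1.0 g 0.0
gripped t 5.7 tcp [547.  -37.5  10.1] F [-1.8  2.2  2.6] w 0.303 g 1.5
lifted t 6.2 tcp [547.3 -37.5  50.3] F [ 0.8  0.7 -0.8] w 0.301 g 0.0
```

Run:
```python
from h import *
grip(1.0)
P=np.array(get_tool_pos());move_l(list(P+[0,40,60]),None,150)
p,d,c=snap("wrist","w2")
movep([545,-50,180],[180,0,-90]); snap("wrist","w3")
s=grab_frame("scene")[0][150:300,200:400,::-1]
a=cv2.imread("pics/w2.png");b=cv2.imread("pics/w3.png")
cv2.imwrite("pics/v2.png",np.hstack([a[60:360,100:480],cv2.resize(s,(400,300),interpolation=cv2.INTER_CUBIC)])) 
cv2.imwrite("pics/v2.png",np.hstack([cv2.imread("pics/v2.png")[:,:380],b[60:360,100:480]]))
st()
for dz in (3,5): print("cap",*rect(*load("w3"),40,(545,-29),60,dz)[:4],sep=" ")
```

```text
t 8.5 tcp [544.2 -49.7 178.1] F [-0.2  0.  -0.4] w 1.0 g 0.0
cap [558.8 -36.9] [60.1 44.8] -20.524856567382812 40.59533461124863
cap [558.7 -37.1] [60.1 45.4] -20.762283325195312 40.58532785164954
```

View pics/v2.png

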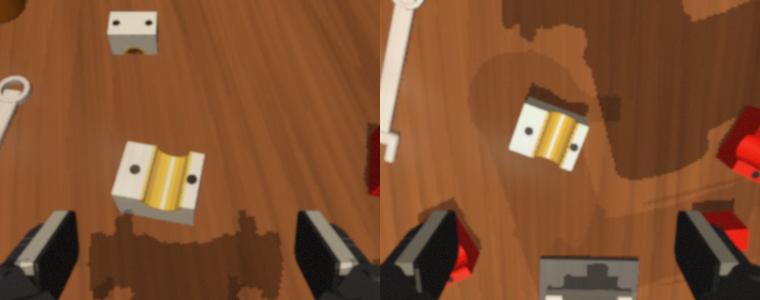

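The cap wasn't gripped. It slid about 10 mm and turned, and it still lies bore up at crop (548,135) in the right-hand view. Before retrying I'll measure where the fingertips really are at this opening.

Run:
```python
from h import *
def tips(name):
    p,d,c=load(name);T=camera_model("wrist")["T_tool_cam"]
    q=cloud(d,(c[0],T[:3,:3],T[:3,3]))
    m=(d>0)&(d<215)&(q[...,2]>-70)
    for s in(-1,1):
        f=q[m&(np.sign(q[...,1])==s)]
        if len(f):
            t=f[f[:,2]>f[:,2].max()-8]
            print(name,s,"zmax",np.percentile(f[:,2],[90,98,100]),"x",np.percentile(f[:,0],[1,50,99]),"|y|",np.percentile(abs(f[:,1]),[1,50,99]),"tip x",np.percentile(t[:,0],[2,98]),"tip y",np.percentile(t[:,1],[2,98]))
tips("w3")
for g in(0.7,0.8): grip(g); snap("wrist","g%d"%(g*10)); st(g); tips("g%d"%(g*10))
grip(1.0)
```

```text
w3 -1 zmax [-54.8 -52.  -50.5] x [-11.7   5.2  10.3] |y| [41.3 41.9 54.8] tip x [-11.4  10.1] tip y [-52.1 -41.3]
w3 1 zmax [-54.9 -52.  -50.1] x [-11.7   5.3  10.4] |y| [43.3 43.9 56.8] tip x [-11.4  10.3] tip y [43.4 50.2]
0.7 t 8.9 tcp [545.  -49.7 179.7] F [-0.5 -0.5 -0.8] w 0.704 g 0.0
g7 -1 zmax [-48.6 -44.7 -41.8] x [-11.7   5.8  10.3] |y| [28.6 29.1 42.3] tip x [-11.1  10.2] tip y [-35.4 -28.7]
g7 1 zmax [-48.8 -44.9 -42.2] x [-11.5   5.8  10.5] |y| [30.6 31.1 44.2] tip x [-11.   10.2] tip y [30.7 40.3]
0.8 t 9.2 tcp [545.  -50.  180.1] F [-0.2 -0.5  0.8] w 0.803 g 0.0
g8 -1 zmax [-50.2 -46.7 -44.4] x [-11.7   5.7  10.3] |y| [32.8 33.4 46.5] tip x [-11.2  10.1] tip y [-39.2 -32.9]
g8 1 zmax [-50.4 -46.4 -44.7] x [-11.6   5.7  10.4] |y| [34.8 35.4 48.4] tip x [-11.4  10.2] tip y [34.9 45.1]
```

The wrist depth shows the fingertips about 42 mm behind the reported TCP at 0.7 opening, and about 50 mm behind when open. The first grasp was therefore too shallow and only clipped the corner. I'll retry deeper, going in by small steps with a force check.

Run:
```python
from h import *
C=[558.8,-37,20];psi=-20.6
movep(*tool(C,psi,-45,-40))
f0=np.array(get_ft_force())
for a in (0,14,24,34,40,44,48,51,54):
    P,o=tool(C,psi,-45,a); move_l(list(P),None,100 if a<20 else 50)
    f=np.array(get_ft_force())-f0
    if np.linalg.norm(f)>6: print("contact",a,f);break
st(a)
snap("wrist","w4")
grip(0.6,70); st("gripped")
```

```text
54 t 13.2 tcp [545.2 -72.9 -18.3] F [-0.2 -0.4  0.1] w 1.006 g 0.0
gripped t 13.7 tcp [545.8 -72.5 -17.9] F [1.3 0.4 2.5] w 0.699 g 75.3
```

Run:
```python
from h import *
A=54;C=[558.8,-37,20]
P,o=tool(C,-20.6,-45,A,130); move_l(list(P),None,200); st("lift")
S=[545,0,22]
movep(*tool(S,0,0,A,140)); movep(*tool(S,0,45,A,60)); st("turned")
P,o=tool(S,0,45,A,6); move_l(list(P),None,120); dwell(.2); st("near")
i=down(16,1,6,15); st("touch %d"%i); snap("scene","s4")
a=cv2.imread("pics/s4.png")[150:300,200:400];cv2.imwrite("pics/v3.png",cv2.resize(a,(600,450),interpolation=cv2.INTER_CUBIC))
```

```text
lift t 14.5 tcp [544.5 -73.  110.8] F [-0.6 -1.1 -2.2] w 0.695 g 75.3
turned t 16.2 tcp [544.1  38.2  42.4] F [-0.   0.5 -2.3] w 0.694 g 75.6
near t 17.0 tcp [545.6  38.   -9.3] F [ 0.3 -0.2 -2.1] w 0.695 g 75.6
touch 6 t 18.7 tcp [545.7  38.  -15. ] F [-2.1 -2.  10.3] w 0.693 g 76.8
```

View pics/v3.png

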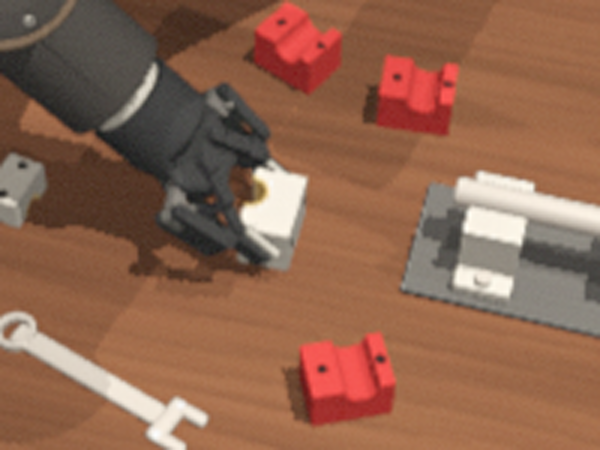

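The cap is standing on its side at crop (275,215), with its top towards the shaft and its bore on the gripper side. I'll release it, back off and measure it from above.

Run:
```python
from h import *
grip(1.0); st("rel")
S=[545,0,22]
P,o=tool(S,0,45,-45); move_l(list(P),None,150)
movep([545,-32,190],[180,0,-90]); dwell(.2)
p,d,c=snap("wrist","w5"); st()
for dz in (3,5): r=rect(p,d,c,44,(545,0),50,dz);print("cap",*r[:4])
X=cloud(d,c); m=(abs(X[...,0]-545)<50)&(abs(X[...,1])<45)&(X[...,2]>20);print(np.percentile(X[m][:,2],[5,50,95]))
```

```text
rel t 19.2 tcp [545.5  38.2 -16.5] F [-0.3 -0.2 -0.6] w 1.001 g 0.0
 t 21.1 tcp [544.6 -33.1 188.6] F [ 1.   0.3 -0.5] w 0.999 g 0.0
cap [544.3   0.3] [60.1 39.9] -0.1307220458984375 44.589384613066215
cap [544.3  -0.2] [60.1 40.8] -0.13006591796875 44.580815841484764
[ 44.1 279.5 308.9]
```

Run:
```python
from h import *
A=54;C=[545.1,0,22]
movep(*tool(C,0,-45,-30))
f0=np.array(get_ft_force())
for a in (20,40,48,54):
    P,o=tool(C,0,-45,a); move_l(list(P),None,110 if a<30 else 60)
    f=np.array(get_ft_force())-f0
    if np.linalg.norm(f)>6: print("contact",a,f);break
st("at"); grip(0.6,80); st("gripped")
P,o=tool(C,0,-45,A,140); move_l(list(P),None,200)
B=[519.4,170.3,81];psi=-1.4
movep(*tool([532,70,81],psi,0,A,110)); movep(*tool(B,psi,45,A,80)); st("over")
P,o=tool(B,psi,45,A,22); move_l(list(P),None,80); dwell(.3); st("near")
p,d,c=snap("wrist","w6"); s=snap("scene","s6")[0]
a=cv2.imread("pics/w6.png");b=cv2.imread("pics/s6.png")[180:280,320:460]
cv2.imwrite("pics/v4.png",np.hstack([a[60:360,80:460],cv2.resize(b,(420,300),interpolation=cv2.INTER_CUBIC)]))
```

```text
at t 23.6 tcp [544.8 -38.6 -16.4] F [-0.1  0.2 -0.6] w 0.998 g 0.0
gripped t 24.0 tcp [545.4 -38.  -15.9] F [0.5 0.7 2.9] w 0.69 g 85.8
over t 26.3 tcp [518.4 207.8 120.1] F [-0.5  0.6 -1.9] w 0.692 g 86.4
near t 27.5 tcp [520.6 208.5  65.3] F [-0.3  0.7 -3. ] w 0.692 g 86.4
```

View pics/v4.png

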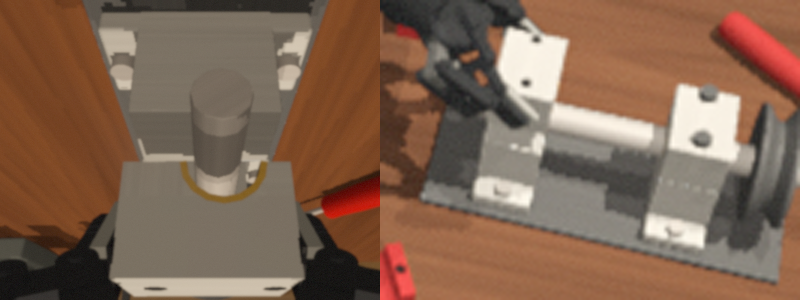

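The bore is right over the shaft, at crop (222,175), with the offset the right way. Before lowering, I'll compare the front face edges of the cap and the block in this same frame.

```bash
cat > cmp.py <<'E'
from h import *
def cmpf(name,zc,zb=(30,56)):
    p,d,c=load(name);X=cloud(d,c)
    for n,(z0,z1) in (("cap",zc),("block",zb)):
        m=(X[...,2]>z0)&(X[...,2]<z1)&(X[...,1]>138)&(X[...,1]<156)&(abs(X[...,0]-518)<36)&(abs(X[...,0]-512)>14)
        Q=X[m];y=np.median(Q[:,1])
        Q=Q[abs(Q[:,1]-y)<2.5]
        k=np.polyfit(Q[:,0]-518,Q[:,1],1);kz=np.polyfit(Q[:,2],Q[:,1],1)
        print(n,len(Q),"x",np.percentile(Q[:,0],[.5,99.5]),"y@mid %.2f"%k[1],"yaw %.2f"%np.degrees(np.arctan(k[0])),"tilt %.2f"%np.degrees(np.arctan(kz[0])),"z",np.percentile(Q[:,2],[1,99]))
E
python3 - <<'E'
from cmp import *
cmpf("w6",(84,120))
E
```

```text
cap 10682 x [483.4 552.3] y@mid 149.61 yaw -1.08 tilt -0.37 z [ 84.5 119.7]
block 3829 x [489.  548.3] y@mid 149.23 yaw -1.48 tilt -0.02 z [30.4 55.8]
```

Run:
```python
from cmp import *
for zc in ((85,90),(90,96),(96,102)): cmpf("w6",zc)
```

```text
cap 1156 x [488.1 547.9] y@mid 149.69 yaw -1.25 tilt 0.02 z [85.1 89.9]
block 3829 x [489.  548.3] y@mid 149.23 yaw -1.48 tilt -0.02 z [30.4 55.8]
cap 1494 x [488.2 547.9] y@mid 149.71 yaw -1.34 tilt 0.48 z [90.1 95.9]
block 3829 x [489.  548.3] y@mid 149.23 yaw -1.48 tilt -0.02 z [30.4 55.8]
cap 1599 x [488.3 547.8] y@mid 149.68 yaw -1.36 tilt 0.04 z [ 96.1 101.9]
block 3829 x [489.  548.3] y@mid 149.23 yaw -1.48 tilt -0.02 z [30.4 55.8]
```

Run:
```python
from cmp import *
A=54;B=[519.9,169.9,81];psi=-1.4
f0=np.array(get_ft_force())
for up in (18,14,11,8,6,4,3,2,1.5,1,.5,0,-.5,-1,-1.5,-2):
    P,o=tool(B,psi,45,A,up); move_l(list(P),o.tolist(),40 if up>4 else 15)
    f=np.array(get_ft_force())-f0
    if np.linalg.norm(f)>5: print("contact",up,f);break
dwell(.2);st(up); snap("wrist","w7"); cmpf("w7",(63,78))
```

```text
contact 0.5 [-1.7 -2.6  8. ]
0.5 t 30.6 tcp [520.9 208.1  43.9] F [-0.9 -1.5  4.8] w 0.694 g 87.3
cap 3686 x [488.6 548.2] y@mid 149.32 yaw -1.38 tilt 0.18 z [63.1 77.9]
block 4709 x [489.  548.3] y@mid 149.22 yaw -1.51 tilt -0.08 z [30.3 55.8]
```

The cap is seated, with x, y and yaw flush to within about 0.3 mm. I'll release it and check.

Run:
```python
from cmp import *
grip(1.0); st("rel")
B=[519.9,169.9,81]
P,o=tool(B,-1.4,45,-40); move_l(list(P),None,150)
dwell(.2); snap("wrist","w8"); cmpf("w8",(64,98))
p,d,c=load("w8");X=cloud(d,c)
m=(abs(X[...,0]-518)<25)&(X[...,1]>152)&(X[...,1]<188)&(X[...,2]>90)&(X[...,2]<112);print("top z",np.percentile(X[m][:,2],[5,50,95]),np.polyfit(X[m][:,0],X[m][:,2],1)[0],np.polyfit(X[m][:,1],X[m][:,2],1)[0])
movep([512,40,260],[180,0,-90]); snap("scene","s8"); st()
a=cv2.imread("pics/w8.png");b=cv2.imread("pics/s8.png")[180:280,320:460]
cv2.imwrite("pics/v5.png",np.hstack([a[60:360,80:460],cv2.resize(b,(420,300),interpolation=cv2.INTER_CUBIC)]))
```

```text
rel t 31.0 tcp [520.9 208.1  43.2] F [ 0.3  0.2 -0.6] w 1.006 g 0.0
cap 2882 x [488.5 548.1] y@mid 148.78 yaw -1.31 tilt 0.02 z [64.3 97.6]
block 1697 x [488.7 548.3] y@mid 149.21 yaw -1.49 tilt 0.09 z [30.2 55.7]
top z [101.2 101.6 102. ] 5.289093654411901e-05 0.0003715641076513633
 t 32.9 tcp [511.2  40.3 259. ] F [ 0.1 -0.3 -1.2] w 1.001 g 0.0
```

View pics/v5.png

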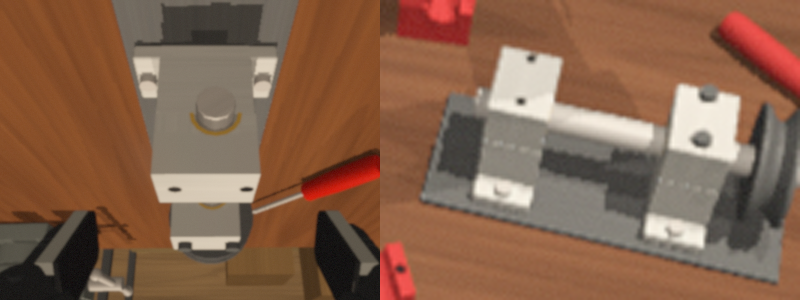

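The cap sits flat on the block at crop (525,80). Its top is level at about 101 mm, its edges are flush to within 0.5 mm, and it lines up with the fitted cap. The gripper is clear, so I'm handing in.

```bash
python3 -c "
from workcell import *
print(sign_off())"
```

```text
the job is handed in; nothing more can be done
None
```

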